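# Take the lock-off padlock from the air valve box

## Robot

A 7-joint arm with a two-finger parallel gripper is mounted at the origin on the work surface. World frame = base frame: x ahead of the robot, y to its left, z up, the work surface at z = 0. Lengths are in m, angles in rad, forces in N, time in s.
With the tool pointing down it reaches from about 0.425 to 1.025 m from the base axis. Payload 3.6 kg.
Tool frame: the origin (TCP) lies on the front face of the gripper's body, between the roots of the fingers; the fingertips stand 73 mm ahead of it and the grasp point (between the pads) lies 54 mm ahead of it (robot.tcp_to_grasp is the distance from the TCP to the grasp point, in m); z points along the fingers, y is the line along which they close (so a half turn about z gives the same grasp; the last joint's range is limited). The gripper opens to 85 mm and grips with 20 to 120 N. Pads are 22 mm wide; open, the fingers measure 114 mm over their backs; the gripper's body (76 mm by 85 mm) begins 54 mm behind the grasp point. The pads swing forward as they close: fully open they stand 13 mm farther back than shut.
Start: joints at [1.034, 0.591, 0.048, 1.609, -0.033, 0.943, -0.034], TCP at [0.311, -0.655, 0.304] pointing down, gripper open.
Joint ranges: [-2.69, 2.69], [-0.47, 2.24], [-1.27, 1.36], [0.19, 2.51], [-1.53, 4.68], [0.08, 2.07], [-3.09, 3.09]. Speed limits (rad/s): [2.57, 2.57, 3.14, 3.14, 3.14, 3.14, 3.14].

## Interface

Orientations are given as a rotation vector (axis times angle).
In Python, from bench import robot, telemetry, cams, close_job gives the robot as it stands. Calls block until the motion is done:
- robot.move_ptp(position, orientation): joint-space move of the TCP to a pose.
- robot.movel(position, frame=None, vel=0.15, guard=None): straight line of the TCP; frame=None keeps the orientation; vel is the mean speed in m/s. With guard (N) it stops when the force on the tool has changed by that much, and returns True; else False.
- robot.move_j(angles): joint-space move.
- robot.command_gripper(opening, grasp_force=None): finger opening in m; grasp_force is the grip in N (None keeps the last); returns when the fingers have stopped.
- robot.sleep(seconds).
- robot.ik(position, orientation): joint angles nearest the present ones, or None.
- telemetry.state(): the state.
- cams.get_image(name): name is "scene" or "side" or "wrist"; returns the picture (480x640x3 uint8, blue, green, red); there is no depth.
- cams.camera_model(name): a dict with "intrinsics" (3x3 intrinsics, pixels), "R" (3x3) and "t" (3): a world point X has camera coordinates R X + t. Camera axes: x right, y down, z forward; pixel columns grow to the right and rows downward; lengths in m; the calibration is good to about 2 mm. A picture is of the moment at which its call begins: read the wrist's pose just before it. camera_model takes no time and is no camera call; for the wrist camera it gives the pose at the moment of the call.
A pose or a line that the arm cannot do raises robot.PlanningError and nothing moves.
- close_job(): hands the job in; it is judged then, once.
The state is a dict: "time_s": time; "joint_positions": joint angles; "dq": joint speeds; "effort": joint torques, N m; "eef_pos": TCP position; "eef_rot": TCP orientation; "force": force on the tool from outside, world axes, zero at the start; "ft_torque": the same for the moment, N m; "width": finger opening in m; "grasp_force": force on a finger pad.
Only numpy, scipy, OpenCV 4.12 (cv2) and the standard library are available. Lean on these libraries where they do the work, as an engineer would, in place of code of your own. Each camera call takes 0.05 s, during which the arm holds its last target. There are 200 camera calls.

## Task

The air to the bench blow gun is locked off; first make sure the gun has not stuck open: squeeze its trigger right home and let it spring fully back. Then turn the dial of the padlock on the valve box clockwise until its pointer clicks in at the index line (only this last number is left to dial, so do not spin it the other way or on past the line), pull the padlock's body back so that the shackle draws out open, and swing the lock out of the staple. Finish while holding the open padlock in the gripper, dial up and still, in the air a good 10 cm above the box's top, and leave the nut, the sender and the thermostat cover alone.

Things in the scene. Friction and masses are not known exactly. Their poses are not given: they have to be found in the camera images.
- gun: Blow gun on its side, fixed in a bench bracket (plate 150 x 100 mm). Origin: on the counter below it. In its frame the black grip (x -71 to 35, y -28 to 0 mm, 24 mm thick) points to -x, the barrel lies along y at x 45, nozzle to +y; their middle height is 80 mm. Posts stand under the barrel and under the grip (x -64 to -52); the feed pipe goes down at x -100. Beside and below the rest it is free.
- squeeze_point (a point): Fixed point of the gun (frame parallel to it), 80 mm above the counter: midway between the back of the grip (21 mm to -y) and the front of the fully squeezed trigger (21 mm to +y). Fingers from above, closing along the gun's y and centred here, squeeze trigger and grip together: 42 mm wide fully home, about 60 mm at rest.
- trigger_pad (a point): Middle of the trigger lever 45 mm from its pivot (moves with it; 12 mm travel here). Lever: 72 mm long, 8 mm thick, 14 mm wide in z; pivot at gun x 30, y 10 mm.
- trigger (a joint): Trigger angle in rad: 0 sprung out, 0.26 squeezed fully home (a stop). The spring needs about 3 N at the pad to start and 10 N fully home.
- valvebox: Grey sheet-steel air valve box, fixed, 160 mm (x) x 280 mm (y), flat top 70 mm above the counter. Origin: centre of its underside. On top: towards -y a lid with a wire pull (21 mm high); a hasp strap along y, 36 mm wide, 3 mm thick, over the staple; two steel lugs 5 mm high, 36 mm long, beside the padlock.
- staple (a point): Foot of the hasp's staple on the box's top, midway between its posts; frame parallel to the box's. A closed upright loop of 6 mm bar in its x-z plane: posts at x -12 and +12 mm (18 mm clear between), top bar 32 mm clear above the box's top.
- lock: Dial padlock, loose, flat on the valve box, dial up, shackle through the staple; 0.3 to 0.45 kg. Body: steel block 56 (x) x 50 (y) x 26 mm (z), flat sides; origin: centre of its underside. The shackle leaves the +x face. It lies between the box's two 5 mm high lugs, 1.5 mm off its sides, that keep it from turning; lifted 8 mm (at most 12, for the staple's bar) it swings over them.
- dial_centre (a point): Centre of the top of the dial's knob, on the dial's axis, 41 mm above the lock's underside. The fluted round knob is 30 mm in diameter and 12 mm high, on a disc 39 mm in diameter and 3 mm thick on the lock's upper face. A white pointer on the knob; a white index line on the lock's face towards the shackle.
- dial (a joint): Dial angle in rad, positive counterclockwise seen from above; 0: the pointer at the index line, where the lock opens (within about 0.12). It clicks into a rest every 30 degrees (0.524), with about 0.05 N m; it starts 2 to 4 clicks counterclockwise of the index.
- shackle_bow (a point): Middle of the bar at the top of the bow, in the middle of the staple's eye at the start, 56 mm from the lock's origin. Shackle: U of 7 mm bar, legs at lock y -13.5 and +13.5, z 13 mm, half-round bow. Pulling the body back along its -x, the bow moves 5.5 mm to meet the staple's near post; then 20 mm more draws it fully out.
- shackle_toe (a point): End of the toe leg (lock y +13.5), 33 mm behind the bow's top. Fully out it ends 15 mm short of the body; the heel leg stays in. To unhook: lift 8 mm, swing the lock clockwise (from above) 60 to 90 degrees round the staple so that the toe leg lies through the eye, move it along its own +x (27 mm from the end of the bow's curve) till the toe is past the bar, then lift.
- shackle (a joint): How far the shackle is drawn out of the lock body, in m: 0 shut, 0.020 fully out. Blocked unless the dial is at the index; it moves against about 1.5 N of friction and stays where it is.
- prop_nut: Bystander: stainless prop nut with a flange, 37 mm across, 22 mm high. Origin: centre of its underside.
- tach_sender: Bystander: brass tachometer sender standing upright, hexagon 32 mm across, 44 mm high. Origin: centre of its underside.
- thermostat_cover: Bystander: worn aluminium thermostat cover with two bolt ears (88 mm over them) and a side spout, 27 mm high. Origin: centre of its underside.
Mind the look-alikes: they are no part of the job. What is shaped like the lock but blue or red is not meant.

How it is judged:
By the outcome, as a careful person would: the job done as asked, in the order asked, and still so for the second after the job is handed in, while the arm keeps its last pose, push and grip.
It also fails if it takes over 72 s, if anything falls off the work surface, if the arm or the gripper's body presses on something with over 40 N, if the wrist force passes 120 N, or if a joint passes its speed limit or range.

## Working session

There is one attempt and no reset: what is moved stays moved. The work goes in short steps, each a Python script; the robot and the scene stay as the last script left them, time stands still between calls to the robot, and variables do not carry over. Pictures are saved under pics/ and viewed, at most 10 in all, crops included, and the job is handed in when it is done.

```bash
ls; mkdir -p pics
python3 - <<'E'
from bench import robot, telemetry, cams
import cv2,numpy as np
for n in ("scene","side","wrist"):
    m=cams.camera_model(n); cv2.imwrite(f"pics/{n}0.png",cams.get_image(n))
    print(n,np.round(m["intrinsics"],1).tolist(),np.round(m["R"],3).tolist(),np.round(m["t"],3).tolist(), np.round(-m["R"].T@m["t"],3))
s=telemetry.state(); print(s["time_s"],s["eef_rot"],s["force"],s["width"])
E
```

```text
pics
scene [[470.4, 0.0, 324.0], [0.0, 470.4, 233.8], [0.0, 0.0, 1.0]] [[0.786, 0.618, 0.001], [0.353, -0.448, -0.822], [-0.507, 0.646, -0.57]] [-0.465, -0.121, 1.169] [ 1.001 -0.522  0.567]
side [[475.5, 0.0, 319.5], [0.0, 475.5, 239.6], [0.0, 0.0, 1.0]] [[0.95, -0.312, 0.003], [-0.205, -0.632, -0.747], [0.235, 0.71, -0.664]] [-0.524, 0.189, 0.802] [ 0.348 -0.613  0.676]
wrist [[379.9, 0.0, 317.7], [0.0, 379.9, 244.4], [0.0, 0.0, 1.0]] [[0.429, -0.903, -0.003], [-0.865, -0.412, 0.286], [-0.26, -0.12, -0.958]] [-0.724, -0.039, 0.38] [ 0.376 -0.624  0.373]
0.15 [-3.06326682e+00 -6.89660732e-01  6.85242673e-04] [ 0.08366279  0.00309194 -0.34377207] 0.08545818998615673
```

View pics/scene0.png

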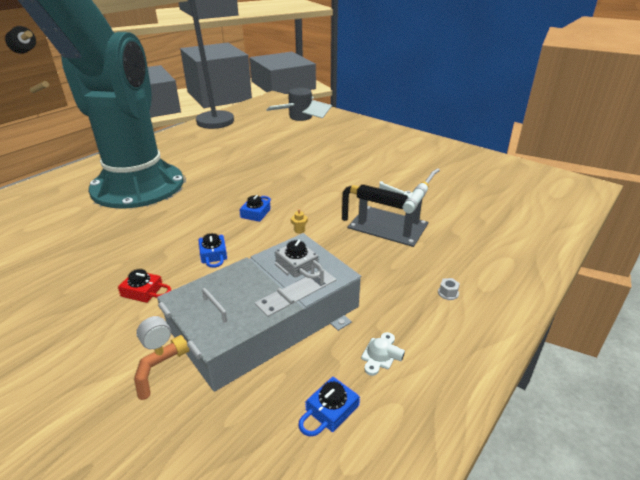

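View pics/side0.png

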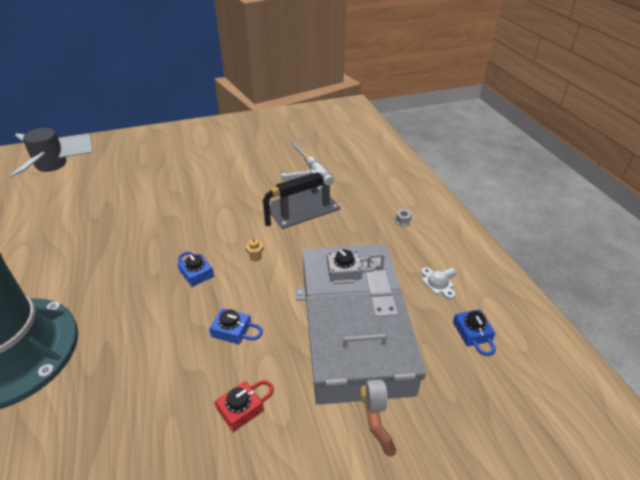

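The steel-grey padlock with shackle through the staple is on the box at scene (297,250) / side (345,262). The look-alikes are blue (scene 255,207; 212,248; 330,404) and red (140,285), so they are excluded. The gun is at scene (385,205) / side (300,190).

```bash
cat > h.py <<'E'
from bench import robot, telemetry, cams
import cv2,numpy as np
from scipy.spatial.transform import Rotation as Rn
def onplane(m,uv,z):
    d=m["R"].T@np.linalg.solve(m["intrinsics"],[uv[0],uv[1],1]); c=-m["R"].T@m["t"]
    return c+d*(z-c[2])/d[2]
def proj(m,X):
    x=m["R"]@np.asarray(X)+m["t"]; x=m["intrinsics"]@x; return x[:2]/x[2]
def down(a):
    """tool pointing down, tool y (closing axis) along world angle a"""
    y=np.array([np.cos(a),np.sin(a),0]); z=np.array([0,0,-1.]); x=np.cross(y,z)
    return Rn.from_matrix(np.c_[x,y,z]).as_rotvec()
def ptp(p,a): robot.move_ptp(list(p),list(down(a)))
E
python3 - <<'E'
from h import *
s=cams.camera_model("scene"); d=cams.camera_model("side")
print("box"); 
for u in [(303,249),(388,246),(413,373),(315,379)]: print(onplane(d,u,.07).round(3))
for u in [(304,237),(359,275),(211,373),(160,297)]: print(onplane(s,u,.07).round(3))
print("lock dial",onplane(d,(344,257),.11).round(3),onplane(s,(296,246),.11).round(3))
print("plate")
for u in [(369,207),(428,226),(415,243),(348,229)]: print(onplane(s,u,0.005).round(3))
print("grip",onplane(s,(360,190),.08).round(3),onplane(s,(404,202),.08).round(3),onplane(d,(278,190),.08).round(3),onplane(d,(322,179),.08).round(3))
y=Rn.from_rotvec(telemetry.state()["eef_rot"]).as_matrix(); print(y.round(2))
E
```

```text
box
[0.525 0.018 0.07 ]
[ 0.68  -0.023  0.07 ]
[ 0.601 -0.286  0.07 ]
[ 0.462 -0.252  0.07 ]
[0.536 0.011 0.07 ]
[ 0.678 -0.016  0.07 ]
[ 0.639 -0.298  0.07 ]
[ 0.465 -0.251  0.07 ]
lock dial [ 0.574 -0.065  0.11 ] [ 0.58  -0.059  0.11 ]
plate
[0.515 0.264 0.005]
[0.658 0.278 0.005]
[0.667 0.205 0.005]
[0.53  0.162 0.005]
grip [0.527 0.205 0.08 ] [0.625 0.219 0.08 ] [0.524 0.202 0.08 ] [0.627 0.212 0.08 ]
[[ 0.9   0.43 -0.  ]
 [ 0.43 -0.9   0.  ]
 [-0.   -0.   -1.  ]]
```

Run:
```python
from h import *
import json
r=lambda a:a*np.pi/180
for n,p,a in (("lock",(0.59,-0.07,0.30),r(-104)),("gun",(0.565,0.20,0.30),r(-84))):
    ptp(p,a); m=cams.camera_model("wrist"); im=cams.get_image("wrist")
    cv2.imwrite(f"pics/{n}1.png",im); json.dump({k:np.asarray(v).tolist() for k,v in m.items()},open(f"{n}1.json","w"))
    s=telemetry.state(); print(s["time_s"],s["eef_pos"].round(4) if hasattr(s["eef_pos"],'round') else s["eef_pos"],np.round(s["joint_positions"],2),np.round(s["force"],2))
```

```text
2.5083 [ 0.59   -0.0713  0.3001] [-0.05  0.43  0.13  1.92 -0.07  0.79 -1.7 ] [ 0.1  -0.6  -0.15]
3.6083 [0.5659 0.197  0.2999] [-0.42  0.44  0.01  1.9  -0.    0.8  -1.88] [-0.29 -0.53 -0.49]
```

View pics/lock1.png

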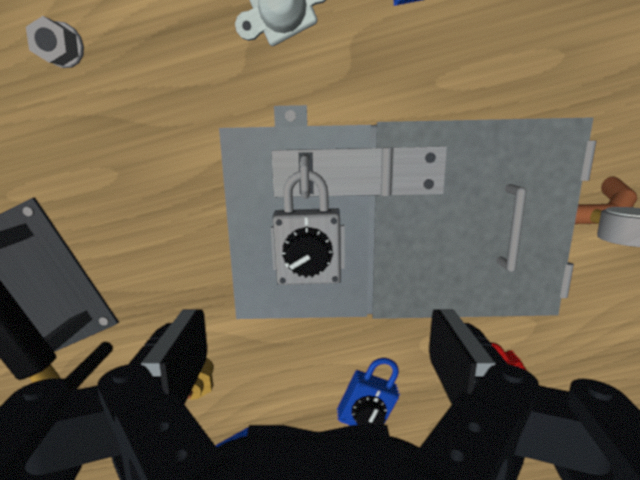

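View pics/gun1.png

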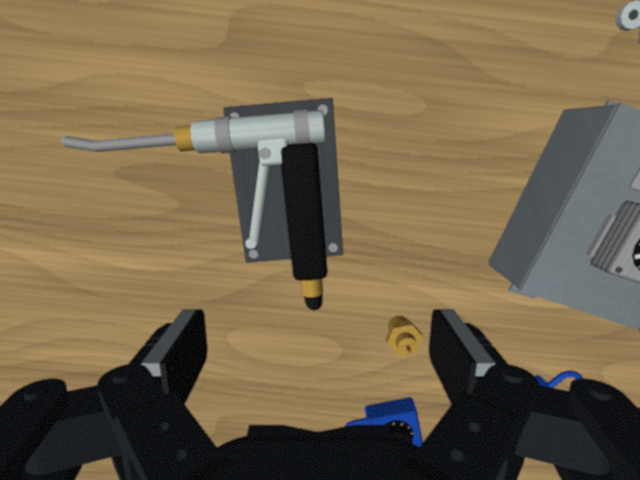

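Run:
```python
import json
from h import *
L=lambda n:{k:np.array(v) for k,v in json.load(open(n)).items()}
g=L("gun1.json"); k=L("lock1.json")
P=lambda m,u,z:onplane(m,u,z)[:2]
print("grip corners z.083")
c=[P(g,u,.083) for u in [(283,147),(317,146),(327,276),(293,279)]]
for q in c: print(q.round(4))
f=(c[0]+c[1])/2; b=(c[2]+c[3])/2; d=f-b; print("len",np.linalg.norm(d),"yaw",np.degrees(np.arctan2(d[1],d[0])))
print("width",np.linalg.norm(c[0]-c[1]),np.linalg.norm(c[3]-c[2]))
yaw=np.arctan2(d[1],d[0]); ex=np.array([np.cos(yaw),np.sin(yaw)]); ey=np.array([-ex[1],ex[0]])
O=(f+b)/2-ex*(-.018)-ey*(-.014); print("gun O",O)
print("plate");
for u in [(224,108),(333,98),(343,254),(246,262)]:
    q=P(g,u,.005); print(q.round(4),"gunframe",((q-O)@ex).round(3),((q-O)@ey).round(3))
for n,u in (("pivot",(266,153)),("levertip",(250,244)),("barrelL",(192,136)),("barrelR",(324,127))):
    q=P(g,u,.085); print(n,((q-O)@ex).round(3),((q-O)@ey).round(3))
print("squeeze",O-.015*ex-.007*ey)
print("box"); bc=[P(k,u,.07) for u in [(221,129),(592,118),(559,317),(237,317)]]
for q in bc: print(q.round(4))
for a,b in ((0,1),(3,2),(0,3),(1,2)): d=bc[a]-bc[b]; print(np.linalg.norm(d).round(4),np.degrees(np.arctan2(d[1],d[0])).round(2))
print("lock top z.096"); lc=[P(k,u,.096) for u in [(273,211),(340,209),(341,281),(276,283)]]
for q in lc: print(q.round(4))
for a,b in ((0,1),(3,2),(0,3),(1,2)): d=lc[a]-lc[b]; print(np.linalg.norm(d).round(4),np.degrees(np.arctan2(d[1],d[0])).round(2))
print("centre",np.mean(lc,0)); print("dial",P(k,(308,252),.10),"bow",P(k,(306,172),.083))
im=cv2.imread("pics/lock1.png")[130:300,240:410]; im2=cv2.imread("pics/gun1.png")[90:290,220:350]
cv2.imwrite("pics/crop1.png",np.hstack([cv2.resize(im,(500,500),interpolation=cv2.INTER_CUBIC),cv2.resize(im2,(300,500),interpolation=cv2.INTER_CUBIC)]))
```

```text
grip corners z.083
[0.6237 0.2279]
[0.6269 0.2032]
[0.5265 0.1849]
[0.5211 0.212 ]
len 0.10291599989372616 yaw 9.557726265603927
width 0.024893562260165838 0.027642080133054855
gun O [0.58995948 0.2238287 ]
plate
[0.6486 0.2901] gunframe 0.069 0.056
[0.6671 0.193 ] gunframe 0.071 -0.043
[0.5216 0.1663] gunframe -0.077 -0.045
[0.5031 0.2633] gunframe -0.079 0.053
pivot 0.031 0.011
levertip -0.038 0.031
barrelL 0.046 0.063
barrelR 0.046 -0.032
squeeze [0.57632998 0.21443525]
box
[ 0.6791 -0.0192]
[ 0.6189 -0.2913]
[ 0.4576 -0.2563]
[0.5259 0.0166]
0.2787 77.54
0.2813 75.95
0.1573 -13.16
0.1651 -12.24
lock top z.096
[ 0.6133 -0.0443]
[ 0.6028 -0.0923]
[ 0.5475 -0.0802]
[ 0.5581 -0.0308]
0.0491 77.67
0.0505 77.84
0.0568 -13.66
0.0567 -12.33
centre [ 0.58042237 -0.06188991]
dial [ 0.57773137 -0.0616881 ] bow [ 0.63358155 -0.07414507]
```

View pics/crop1.png

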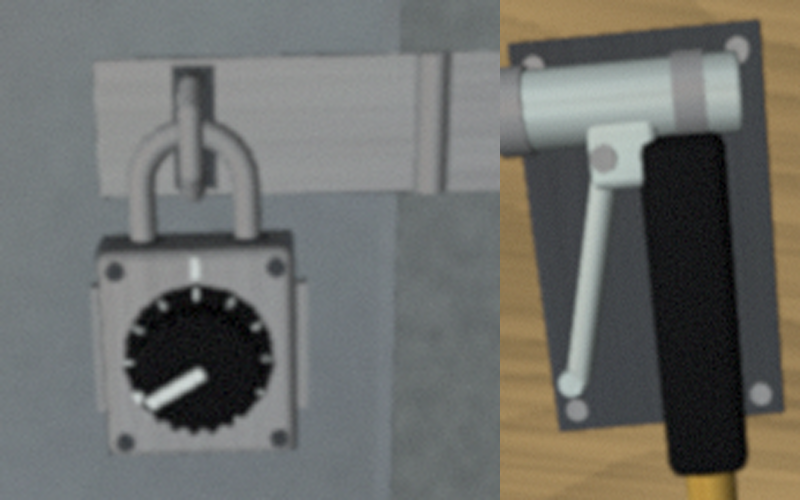

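Confirmed: this is the grey lock with its shackle through the staple. The pointer is at the 4th mark counterclockwise (120°). The gun is the one on its side. I'll squeeze it now.

Run:
```python
from h import *
a=np.radians(-79.9); S=np.array([.5763,.2144])
def st(t):
    s=telemetry.state(); print(t,round(s["time_s"],2),np.round(s["eef_pos"],4),"w",round(s["width"],4),"g",s["grasp_force"],"f",np.round(s["force"],1))
ptp([*S,.20],a); print(robot.movel([*S,.134],vel=.12,guard=8)); st("down")
robot.command_gripper(.03,40); st("sq"); robot.sleep(.3); st("sq2")
m=cams.camera_model("wrist"); cv2.imwrite("pics/sq.png",cams.get_image("wrist"))
robot.command_gripper(.085); robot.sleep(.3); st("open")
cv2.imwrite("pics/sq_open.png",cams.get_image("wrist"))
```

```text
False
down 4.8 [0.577  0.2145 0.1349] w 0.0853 g 0.0 f [ 0.  -0.3 -0.2]
sq 5.28 [0.5771 0.2153 0.136 ] w 0.0407 g 43.70693027973175 f [-2.6  1.4  8.6]
sq2 5.58 [0.5771 0.2152 0.1359] w 0.0408 g 43.696258664131165 f [-1.8  1.9  9.4]
open 6.44 [0.5763 0.2142 0.134 ] w 0.0852 g 0.0 f [0.4 0.  0. ]
```

Run:
```python
from h import *
D=np.array([.5795,-.0615]); r=np.radians
p=np.array(telemetry.state()["eef_pos"]); robot.movel([p[0],p[1],.23],vel=.2)
robot.command_gripper(.044,25)
for x,y,z,A in ((*D,.175,(-42.8,-102.8,-162.8,137.2,77.2,17.2)),(.622,.04,.16,(-178,-188,2,-8)),(.63,.0,.28,(-178,-188,2,-8))):
    for a in A:
        q=robot.ik([x,y,z],list(down(r(a)))); print(x,a,None if q is None else np.round(q,2))
```

```text
0.5795 -42.8 [ 0.16  0.6  -0.19  2.02  0.2   0.55 -0.91]
0.5795 -102.8 [-0.02  0.59  0.06  2.03 -0.07  0.53 -1.7 ]
0.5795 -162.8 [-0.18  0.61  0.3   2.03 -0.33  0.54 -2.49]
0.5795 137.2 [-0.6   0.85  0.99  2.05 -1.    0.84 -2.89]
0.5795 77.2 [ 0.54  0.7  -0.74  2.    0.72  0.72  0.7 ]
0.5795 17.2 [ 0.36  0.63 -0.46  2.01  0.48  0.61 -0.13]
0.622 -178 [-0.4   0.69  0.39  1.95 -0.44  0.59 -2.83]
0.622 -188 [-0.43  0.7   0.43  1.95 -0.5   0.6  -2.95]
0.622 2 [ 0.13  0.68 -0.38  1.93  0.41  0.62 -0.49]
0.622 -8 [ 0.1   0.67 -0.34  1.93  0.37  0.6  -0.62]
0.63 -178 [-0.41  0.54  0.48  1.87 -0.33  0.81 -2.86]
0.63 -188 [-0.44  0.55  0.53  1.87 -0.37  0.82 -2.99]
0.63 2 [ 0.23  0.53 -0.43  1.84  0.29  0.84 -0.31]
0.63 -8 [ 0.2   0.52 -0.38  1.84  0.25  0.83 -0.45]
```

```bash
cat >> h.py <<'E'
def st(t):
    s=telemetry.state(); print(t,round(s["time_s"],2),np.round(s["eef_pos"],4),"w",round(s["width"],4),"g",round(s["grasp_force"],1),"f",np.round(s["force"],1),"T",np.round(s["ft_torque"],2))
E
python3 - <<'E'
from h import *
D=np.array([.5795,-.0615]); r=np.radians
ptp([*D,.22],r(-42.8)); print(robot.movel([*D,.1745],vel=.1,guard=5)); st("down")
robot.command_gripper(.02,25); st("grip")
for k in range(1,7):
    ptp([*D,.1745],r(-42.8-[0,20,40,60,80,100,118.5][k])); st(k)
robot.command_gripper(.044); st("rel")
robot.movel([*D,.23],vel=.15)
ptp([.58,-.062,.26],r(77.2)); cv2.imwrite("pics/dial.png",cams.get_image("wrist"))
m=cams.camera_model("wrist"); u=proj(m,[.5795,-.0615,.105]); print(u); u=np.clip(u.astype(int),100,None)
im=cams.get_image("wrist"); cv2.imwrite("pics/dialc.png",cv2.resize(im[max(0,u[1]-110):u[1]+110,u[0]-110:u[0]+110],(550,550)))
E
```

```text
False
down 9.28 [ 0.5797 -0.0608  0.1744] w 0.0442 g 0.0 f [ 0.4 -0.4 -0.3] T [-0.02 -0.01 -0.07]
grip 9.56 [ 0.5796 -0.061   0.1753] w 0.0287 g 24.8 f [-1.5  2.6  3.9] T [ 0.39  0.37 -0.08]
1 9.91 [ 0.5804 -0.0611  0.1753] w 0.0281 g 25.1 f [0.9 1.6 4. ] T [ 0.24 -0.01  0.04]
2 10.26 [ 0.5806 -0.0612  0.1752] w 0.028 g 25.2 f [0.  1.  5.6] T [ 0.39 -0.07  0.05]
3 10.6 [ 0.5805 -0.0614  0.1752] w 0.0287 g 25.2 f [1.3 2.  5.8] T [ 0.39 -0.06 -0.12]
4 10.94 [ 0.5806 -0.0615  0.1752] w 0.0284 g 25.2 f [0.9 1.3 6.2] T [ 0.29 -0.12  0.02]
5 11.28 [ 0.5805 -0.0616  0.1752] w 0.0284 g 25.2 f [0.  1.3 7.1] T [ 0.27 -0.12  0.03]
6 11.62 [ 0.5805 -0.0616  0.1752] w 0.0282 g 25.3 f [0.  1.2 7.8] T [ 0.28 -0.09 -0.  ]
rel 11.92 [ 0.5788 -0.0619  0.174 ] w 0.0437 g 0.0 f [-0.3 -1.  -0.1] T [0.04 0.01 0.  ]
[319.57216633 253.74035132]
```

View pics/dialc.png

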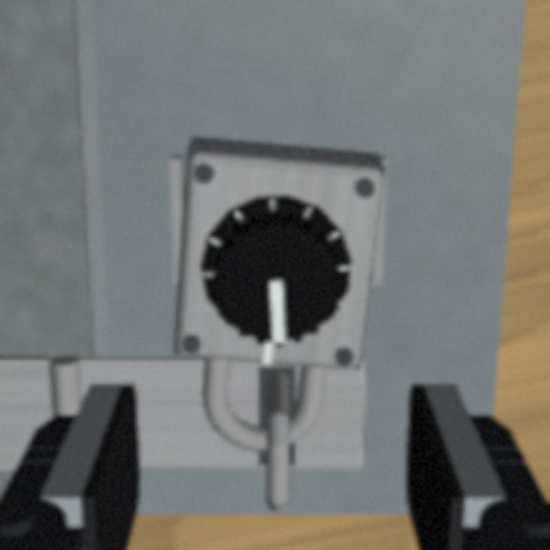

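The crop shows the pointer at (279,342) and the index line at (267,352). The body has turned about 4.6° clockwise within its lug play, so the pointer is still about 8° short of the index. I'll turn it a bit further.

```bash
cat > fix.py <<'E'
from h import *
import sys
D=np.array([.5783,-.0615]); r=np.radians
def look(name):
    ptp([.58,-.062,.26],r(77.2)); robot.sleep(.2); im=cams.get_image("wrist"); c=im[143:363-20,209:429]
    big=cv2.resize(c,None,fx=5,fy=5,interpolation=cv2.INTER_CUBIC); cv2.imwrite(f"pics/{name}.png",big[200:800,150:950])
    n,l,s,ce=cv2.connectedComponentsWithStats((c.min(2)>175).astype(np.uint8))
    for i in range(1,n):
        if s[i,4]>8:
            y,x=np.nonzero(l==i); e,v=np.linalg.eigh(np.cov(np.c_[x,y].T)); d=v[:,1]*np.sign(v[1,1])
            print("blob",ce[i].round(1),s[i,4],"angle from down (+ = right/CCW)",np.degrees(np.arctan2(d[0],d[1])).round(1))
if __name__=="__main__":
    turn=float(sys.argv[1])
    look("pre")
    ptp([*D,.22],r(47.2)); robot.movel([*D,.1745],vel=.1,guard=5)
    robot.command_gripper(.02,25); st("grip")
    ptp([*D,.1745],r(47.2-turn)); robot.sleep(.2); st("turned")
    robot.command_gripper(.044); robot.movel([*D,.23],vel=.15)
    look("dial2")
E
python3 fix.py 8.5
```

```text
blob [110.4 123.3] 101 angle from down (+ = right/CCW) 2.3
blob [106.6 140.5] 28 angle from down (+ = right/CCW) -5.3
grip 17.05 [ 0.579  -0.0609  0.1753] w 0.0283 g 25.0 f [0.8 1.5 1.7] T [ 0.33 -0.16 -0.05]
turned 17.5 [ 0.579  -0.0604  0.1753] w 0.0284 g 26.2 f [0.3 4.  5.7] T [ 0.84 -0.14  0.09]
blob [109.3 124. ] 102 angle from down (+ = right/CCW) -5.9
blob [107.3 141.5] 23 angle from down (+ = right/CCW) -8.9
```

View pics/dial2.png

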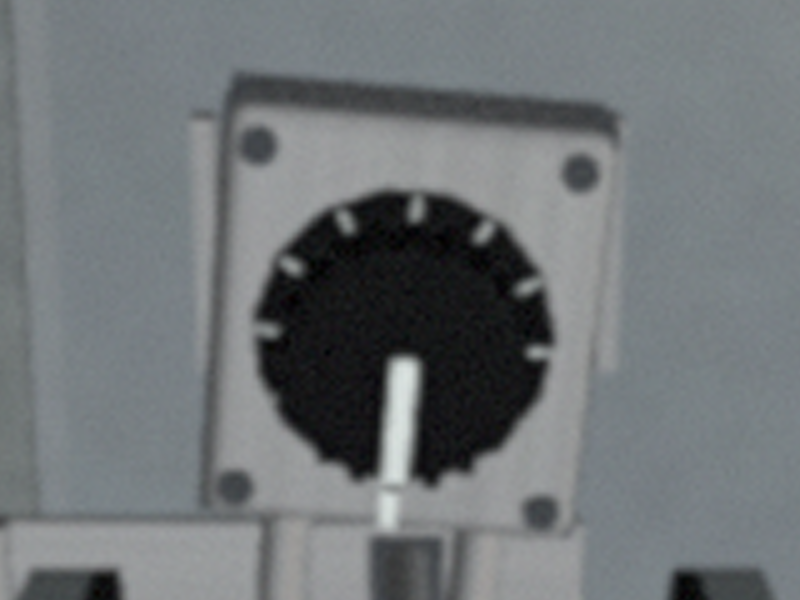

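The pointer now lines up with the index line, at (390,490) and (388,512). Next I'll grip the body and pull it back.

Run:
```python
from h import *
r=np.radians; yw=r(-12.8); ex=np.array([np.cos(yw),np.sin(yw),0])
B=np.array([.579,-.0615])
robot.command_gripper(.066,60); ptp([*B,.20],r(77.2)); print(robot.movel([*B,.1515],vel=.08,guard=5)); st("down")
robot.command_gripper(.04,60); st("grip")
p=np.array(telemetry.state()["eef_pos"])
print(robot.movel(list(p-.032*ex),vel=.03,guard=14)); robot.sleep(.1); st("pulled")
q=np.array(telemetry.state()["eef_pos"]); print("travel",(p-q)@ex)
cv2.imwrite("pics/pull_side.png",cams.get_image("side"))
im=cams.get_image("wrist"); s=cams.get_image("scene")
cv2.imwrite("pics/pull.png",np.hstack([cv2.resize(im[230:480,170:470],(480,400)),cv2.resize(s[210:330,230:350],(320,400))]))
```

```text
False
down 20.64 [ 0.5791 -0.0612  0.1515] w 0.0659 g 0.0 f [ 0.3  0.3 -0.1] T [-0.01  0.    0.01]
grip 20.93 [ 0.5795 -0.0609  0.1526] w 0.0492 g 60.7 f [-1.1 -0.1  5.6] T [ 0.18  0.23 -0.07]
True
pulled 21.93 [ 0.5536 -0.0536  0.1527] w 0.0488 g 62.0 f [ 0.3  0.6 -0.1] T [-0.11  0.07  0.08]
travel 0.026895166502151183
```

View pics/pull.png

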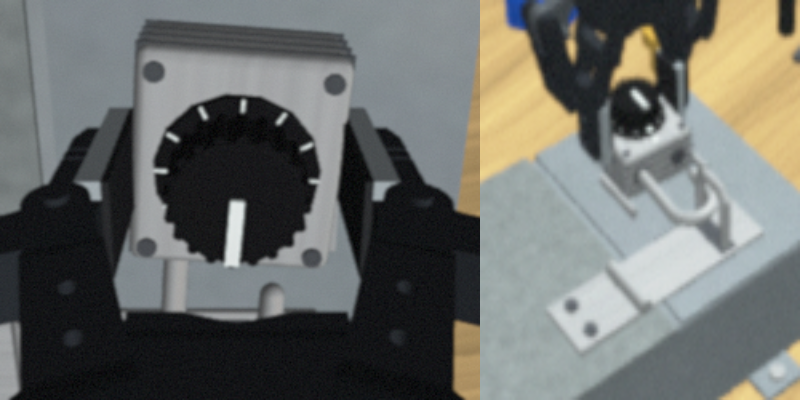

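Run:
```python
import json
from h import *
k={a:np.array(v) for a,v in json.load(open("lock1.json")).items()}
yw=np.radians(-12.8); ex=np.array([np.cos(yw),np.sin(yw)])
q=onplane(k,(304.6,156),.104)[:2]; print("staple far end",q,"S",q-.014*ex)
m=cams.camera_model("wrist")
c=[onplane(m,(u/1.6+170,v/1.6+230),.0967)[:2] for u,v in [(137,45),(353,60),(325,265),(132,253)]]
print(np.round(c,4)," centre",np.mean(c,0).round(4))
for a,b in ((3,0),(2,1),(0,1),(3,2)):
    d=c[a]-c[b]; print(np.linalg.norm(d).round(4),np.degrees(np.arctan2(d[1],d[0])).round(1))
s=telemetry.state(); R=Rn.from_rotvec(s["eef_rot"]).as_matrix(); print(s["eef_pos"],R.round(3), np.degrees(np.arctan2(R[1,1],R[0,1])))
# toe end, z=.083
t=onplane(m,(272/1.6+170,290/1.6+230),.085)[:2]; print("toe",t)
h=onplane(m,(175/1.6+170,285/1.6+230),.0865)[:2]; print("heel leg pt",h, "centre proj",proj(m,[*s["eef_pos"][:2],.0967]))
```

```text
staple far end [ 0.64618842 -0.07709463] S [ 0.63253633 -0.07399295]
[[ 0.5189 -0.0687]
 [ 0.5327 -0.0233]
 [ 0.5842 -0.0388]
 [ 0.5703 -0.0841]]  centre [ 0.5515 -0.0537]
0.0537 -16.6
0.0538 -16.8
0.0475 -106.9
0.0474 -107.1
[ 0.55375431 -0.05357801  0.15267272] [[-0.976  0.219  0.006]
 [ 0.219  0.976  0.003]
 [-0.005  0.004 -1.   ]] 77.35858836662526
toe [ 0.59857699 -0.05431219]
heel leg pt [ 0.5898918  -0.07920549] centre proj [319.61219273 336.08307064]
```

The shackle is out: the toe at (272,300) is clear of the body. Next I'll lift 9.5 mm, ease forward 5 mm so the post sits in the bow's centre, and swing clockwise about it, watching the force.

Run:
```python
from h import *
r=np.radians; lx=np.array([np.cos(r(-15)),np.sin(r(-15)),0])
p=np.array(telemetry.state()["eef_pos"])
print(robot.movel(list(p+[0,0,.0095]),vel=.03,guard=12)); st("lift")
p=p+[0,0,.0095]+.005*lx; print(robot.movel(list(p),vel=.03,guard=8)); st("fwd")
v=.0614*np.array([np.cos(r(-17.4)),np.sin(r(-17.4))]); C=p[:2]+v; print("C",C)
for k in range(1,11):
    d=r(-8.1*k); R=np.array([[np.cos(d),-np.sin(d)],[np.sin(d),np.cos(d)]])
    ptp([*(C-R@v),p[2]],r(77.36)+d); s=telemetry.state(); f=np.array(s["force"]); print(k,np.round(f,1),round(s["time_s"],1))
    if np.linalg.norm(f[:2])>12: print("contact"); break
st("swung")
im=cams.get_image("wrist"); s=cams.get_image("scene"); d=cams.get_image("side")
cv2.imwrite("pics/swing.png",np.hstack([cv2.resize(d[210:310,310:410],(400,400)),cv2.resize(s[210:310,250:350],(400,400))]))
```

```text
False
lift 22.52 [ 0.5536 -0.0537  0.1622] w 0.0491 g 61.8 f [ 0.6 -0.4 -2.8] T [ 0.06 -0.08  0.04]
False
fwd 22.84 [ 0.5588 -0.0551  0.162 ] w 0.0491 g 61.9 f [ 0.6 -0.3 -2.9] T [ 0.03  0.12 -0.03]
C [ 0.6171743  -0.07323321]
1 [-0.1 -0.3 -3.5] 23.1
2 [ 0.4  0.1 -2.9] 23.3
3 [-0.3  0.  -2.6] 23.6
4 [-0.3 -0.6 -3.9] 23.8
5 [-0.2 -0.3 -3.9] 24.1
6 [-0.2  0.4 -3.3] 24.3
7 [-0.2 -0.3 -4.5] 24.6
8 [-0.8 -0.1 -4.3] 24.8
9 [-0.7 -0.4 -4.2] 25.1
10 [-1.5 -0.3 -3.9] 25.3
swung 25.34 [ 0.6251 -0.013   0.1619] w 0.049 g 63.7 f [-1.5 -0.3 -3.9] T [ 0.07 -0.   -0.01]
```

View pics/swing.png

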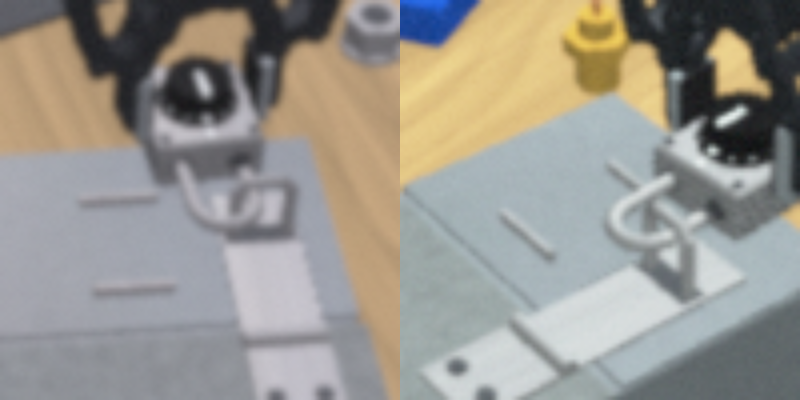

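The bow is round the near post and the toe leg lies through the eye (side crop about (245,185)), with no contact force. Next I'll advance 27 mm and lift.

Run:
```python
from h import *
r=np.radians; lx=np.array([np.cos(r(-98.3)),np.sin(r(-98.3)),0])
p=np.array(telemetry.state()["eef_pos"]); p2=p+.027*lx
g=robot.movel(list(p2),vel=.04,guard=6); print(g); st("adv")
if not g:
    g=robot.movel(list(p2+[0,0,.035]),vel=.04,guard=5); print(g); st("lift")
s=cams.get_image("scene"); d=cams.get_image("side")
if not g:
    robot.movel(list(p2+[0,0,.14]),vel=.08); robot.sleep(.5); st("up"); s=cams.get_image("scene"); d=cams.get_image("side")
cv2.imwrite("pics/end.png",np.hstack([cv2.resize(d[130:310,280:460],(400,400)),cv2.resize(s[150:330,210:390],(400,400))]))
```

```text
False
adv 26.33 [ 0.621  -0.0385  0.1618] w 0.0492 g 63.5 f [ 0.3  3.3 -4.5] T [ 0.83 -0.12  0.02]
False
lift 27.36 [ 0.6206 -0.0402  0.1965] w 0.0491 g 63.7 f [-0.1 -0.2 -4.4] T [ 0.07 -0.01 -0.  ]
up 29.42 [ 0.6209 -0.0395  0.3017] w 0.0491 g 63.7 f [ 1.   0.9 -3.6] T [0.04 0.   0.  ]
```

View pics/end.png

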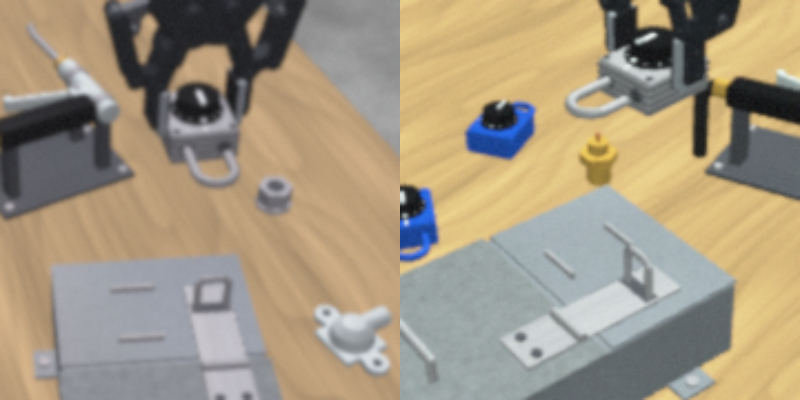

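The lock is free and held dial up about 15 cm above the box, with the shackle open and the bystanders untouched.

```bash
python3 -c "
from bench import *
print(close_job())"
```

```text
the job is handed in; nothing more can be done
None
```

I handed the job in at about 29.5 s: I squeezed the trigger home and released it, dialled the padlock to its index and opened it, and the gripper now holds it still, dial up, about 15 cm above the box; the trigger's spring-back was not checked in a picture.

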